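Show the date on the base of a jar from the bottle caddy

TASK

The date is stamped on the underside of the tall straight-sided jar in the wooden caddy, and someone across the table from you wants to read it: lift off the cling-film carton that lies across the jar and bottles and lay it down on the clear table (do not drop it), then draw the jar up out of its cell and tip it over in the air, well past halfway towards lying level, so that its base faces straight across to the far side, away from the robot. Finish while still holding it there, steady, more than 20 cm above the table and touching nothing else; leave the other jars, bottles and things on the table where they stand.

Things in the scene. Friction and masses are not known exactly. Their poses are not given: they have to be found in the camera images.
- caddy: fixed plywood bottle caddy, 168 x 248 mm, 2 x 3 open square cells, 80 mm pitch, 72 mm inside. Origin: centre of underside; own x across the rows (about away from the robot), y along them. Floor 10 mm thick, sides and dividers 70 mm high, ends 85 mm. Row x = +40 mm: jar, bottle_a, bottle_b in any order (y -80, 0, 80 mm); row x = -40 mm: squat jars.
- clear_table (a point): fixed point on the bare table top to the robot's right of the caddy, the middle of a stretch 340 mm (world x) by 170 mm (world y) that is always empty; the carton can be laid there.
- jar: the jar to show: the only tall straight-sided one, a round glass jar with a steel screw lid as wide as the body, 56 mm diameter, 150 mm high, rigid, lid tight, about 0.4 kg, stands loose in its cell. Origin: centre of its underside; own z points from base to lid.
- jar_mid (a point): centre of the jar, 75 mm above its underside on its axis.
- carton: closed cling-film carton, 50 x 300 x 50 mm (own x, y, z), about 0.35 kg, lies loose across the flat tops of the three tall things, its long own y axis roughly along the caddy's own y. Origin: centre of its underside (160 mm above the table at the start).
- carton_mid (a point): centre of the carton, 25 mm above its underside.
- reader (a point): fixed point in the air over the far part of the table, 280 mm up, in front of the person who reads; its axes are the world axes: own x (+x) points straight across the table, away from the robot, the way the base of the jar must face.
- bottle_a: narrow-necked sauce bottle in the caddy, 60 mm diameter up to 78 mm, then a shoulder to a 30 mm neck and cap, 150 mm high. Bystander. Origin: centre of underside, z up.
- bottle_b: second bottle of the same shape. Bystander.
- squat_a: squat screw-top jar in the caddy, 64 mm diameter, 85 mm high. Bystander. Origin: centre of underside, z up.
- squat_b: second squat jar, same shape. Bystander.
- food_tin: steel food tin, 73 mm diameter, 110 mm high, on the table. Bystander. Origin: centre of underside.
- canister: ceramic canister with wooden lid, 100 mm diameter, 140 mm high, on the table. Bystander. Origin: centre of underside.
- pepper_mill: turned wooden pepper mill, 54 mm diameter, 141 mm high, on the table. Bystander. Origin: centre of underside.
- mug: white mug, 82 mm diameter, 95 mm high, handle on its own +y side, on the table. Bystander. Origin: centre of underside.

How it is judged:
By the outcome, as a careful person would: the job done as asked, in the order asked, and still so for the second after the job is handed in, while the arm keeps its last pose, push and grip.
It also fails if it takes over 58 s, if anything falls off the work surface, if the arm or the gripper's body presses on something with over 40 N, if the wrist force passes 120 N, or if a joint passes its speed limit or range.

ROBOT

A 6-joint arm with a two-finger parallel gripper is mounted at the origin on the work surface. World frame = base frame: x ahead of the robot, y to its left, z up, the work surface at z = 0. Lengths are in mm, angles in rad, forces in N, time in s.
With the tool pointing down it reaches from about 275 to 750 mm from the base axis. Payload 10.2 kg.
Tool frame: the origin (TCP) lies between the finger pads; the fingertips stand 11 mm ahead of it and the grasp point (between the pads) lies 8 mm behind it; z points along the fingers, y is the line along which they close (so a half turn about z gives the same grasp; the last joint's range is limited). The gripper opens to 85 mm and grips with 20 to 120 N. Pads are 22 mm wide; open, the fingers measure 114 mm over their backs; the gripper's body (76 mm by 85 mm) begins 54 mm behind the grasp point. The pads swing forward as they close: fully open they stand 13 mm farther back than shut.
Start: joints at [-1.525, 0.313, 1.498, -0, 1.331, -0.223], TCP at [139.413, -506.157, 242.294] pointing down, gripper open.
Joint ranges: [-2.94, 2.94], [-0.97, 2.17], [0.19, 2.56], [-1.23, 4.37], [0.02, 3.11], [-2.88, 2.88]. Speed limits (rad/s): [2.39, 2.39, 3.01, 3.14, 3.14, 3.14].

INTERFACE

Orientations are given as a unit quaternion [w, x, y, z].
In Python, from rig import sense, eyes, finish_job gives the robot as it stands.
- The arm moves only by the shell command python3 -m jog 'ROWS' [FORCE]. ROWS is JSON, a list of rows, each a list of 7 numbers: the shift along the tool's x, y, z in m, then the turn, a rotation vector about the tool's x, y, z in rad, then the finger opening in m, from 0 to 0.0854. In form: [[dx, dy, dz, rx, ry, rz, gripper], ...]. A call has 1 to 5 rows; each row shifts and turns the commanded pose from where the row before left it, along the tool's axes as they then stand; what a row does not reach is not made up. A row lasts 1/10 s, in which the tool goes at most 50 mm and 8.59 degrees, less where a joint would pass 70% of its speed; a pose out of reach is approached as far as the arm can. A call is refused whole if a number of a shift passes 0.05 or a number of a turn 0.15, either way. A call with a gripper value outside its range is refused whole. The fingers move at their own pace and stop on an object; FORCE is the grip in N (left out, the last holds). Time passes only in rows, so rows that do not move let the fingers close. It gives the time, the measured TCP pose, the force, the opening and the grip force at its end, in the units of the state.
- sense(): the state, without advancing time (a new reading comes with each control period).
- eyes.capture(name): name is "side" or "top"; returns the picture (384x512x3 uint8, red, green, blue); there is no depth.
- eyes.calibration(name): a dict with "fx", "fy", "cx", "cy" (pixels), "cam_to_world" (4x4, takes a point from camera to world coordinates). Camera axes: x right, y down, z forward; pixel columns grow to the right and rows downward; lengths in mm; the calibration is good to about 2 mm. A picture is of the moment at which its call begins. calibration takes no time and is no camera call.
- finish_job(): hands the job in; it is judged then, once.
The state is a dict: "time_s": time; "joints": joint angles; "dq": joint speeds; "tau": joint torques, N m; "eef_pos": TCP position; "ee_rot": TCP orientation; "force": force on the tool from outside, world axes, zero at the start; "wrist_torque": the same for the moment, N m; "grip_width": opening from 0.0 (shut) to 1.0 (fully open); "grip_force": force on a finger pad.
Only numpy, scipy, OpenCV 4.12 (cv2) and the standard library are available. Lean on these libraries where they do the work, as an engineer would, in place of code of your own. Each camera call takes 0.05 s, during which the arm holds its last target. There are 200 camera calls.

## Working session

There is one attempt and no reset: what is moved stays moved. The work goes in short steps, Python scripts to look and compute and a shell command to move; the robot and the scene stay as the last step left them, time stands still between calls to the robot, and variables do not carry over. Pictures are saved under pics/ and viewed, at most 10 in all, crops included, and the job is handed in when it is done.

```bash
mkdir -p pics; ls
python3 - <<'E'
from rig import sense, eyes
import cv2
s=sense();print(s)
for n in("top","side"):
    im=eyes.capture(n);cv2.imwrite(f"pics/{n}0.png",cv2.resize(im[:,:,::-1],None,fx=1.5,fy=1.5,interpolation=cv2.INTER_CUBIC));print(eyes.calibration(n))
    cv2.imwrite(f"pics/{n}0raw.png",im[:,:,::-1])
E
```

```text
pics
{'time_s': 0.0, 'joints': array([-1.52540993e+00,  3.13470873e-01,  1.49844307e+00, -6.58492542e-06,
        1.33104354e+00, -2.23397291e-01]), 'dq': array([ 0.0001079 ,  0.00072979, -0.00105416, -0.0013977 ,  0.00219737,
       -0.00156113]), 'tau': array([-1.41856137e-03, -4.12275088e+01, -2.59738863e+01, -2.96485896e-04,
        4.24996106e-03,  1.26811577e-05]), 'eef_pos': array([ 139.39469736, -505.89152841,  241.72214626]), 'ee_rot': array([-6.79997732e-04,  9.90982664e-01,  1.33988411e-01,  5.74733695e-05]), 'force': array([ 0.89609938, -0.81006211, -0.77618139]), 'wrist_torque': array([ 0.00871507, -0.01174297,  0.0633723 ]), 'grip_force': 0.0, 'grip_width': 0.998756126157248}
{'fx': 424.13650687103495, 'fy': 424.13650687103495, 'cx': 257.61088967197503, 'cy': 189.07899257894988, 'cam_to_world': array([[ 5.32024265e-03, -9.74231044e-01,  2.25489620e-01,
         3.05794066e+02],
       [-9.99983943e-01, -4.74318282e-03,  3.10081355e-03,
        -2.96172554e+01],
       [-1.95137033e-03, -2.25502496e-01, -9.74240636e-01,
         1.65138023e+03],
       [ 0.00000000e+00,  0.00000000e+00,  0.00000000e+00,
         1.00000000e+00]])}
{'fx': 398.4660676422376, 'fy': 398.4660676422376, 'cx': 259.8616525065882, 'cy': 194.2673012645869, 'cam_to_world': array([[-9.44245533e-01, -1.80725096e-01,  2.75206854e-01,
         2.21319882e+02],
       [-3.28537798e-01,  4.62553908e-01, -8.23472402e-01,
         1.15732034e+03],
       [ 2.15241236e-02, -8.67975991e-01, -4.96139487e-01,
         9.05709607e+02],
       [ 0.00000000e+00,  0.00000000e+00,  0.00000000e+00,
         1.00000000e+00]])}
```

View pics/top0.png

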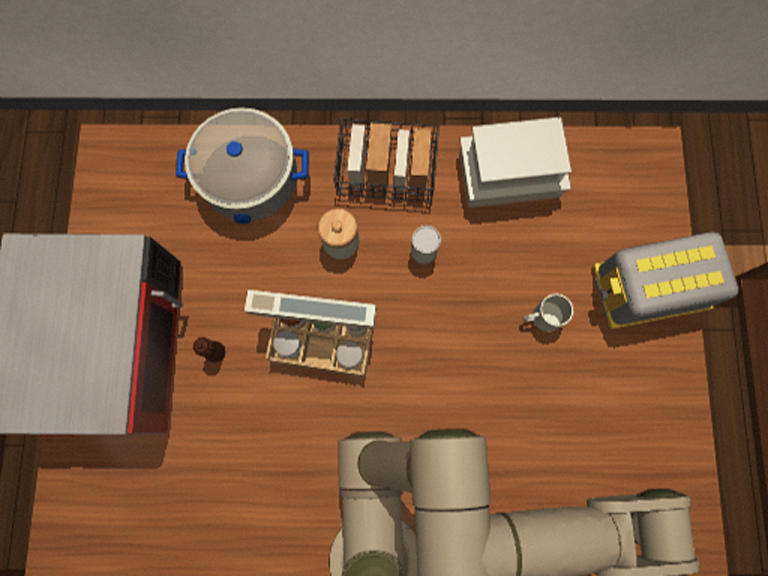

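View pics/side0.png

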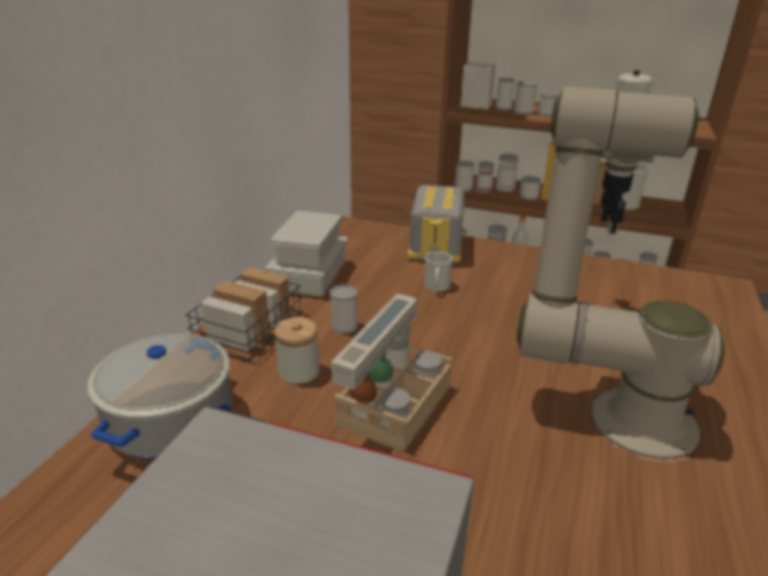

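Run:
```python
import cv2
a=cv2.imread("pics/top0raw.png")[185:260,155:260];b=cv2.imread("pics/side0raw.png")[190:302,215:310]
cv2.imwrite("pics/ct.png",cv2.resize(a,None,fx=7,fy=7,interpolation=cv2.INTER_CUBIC))
cv2.imwrite("pics/cs.png",cv2.resize(b,None,fx=5,fy=5,interpolation=cv2.INTER_CUBIC))
```

```text
(no output)
```

View pics/ct.png

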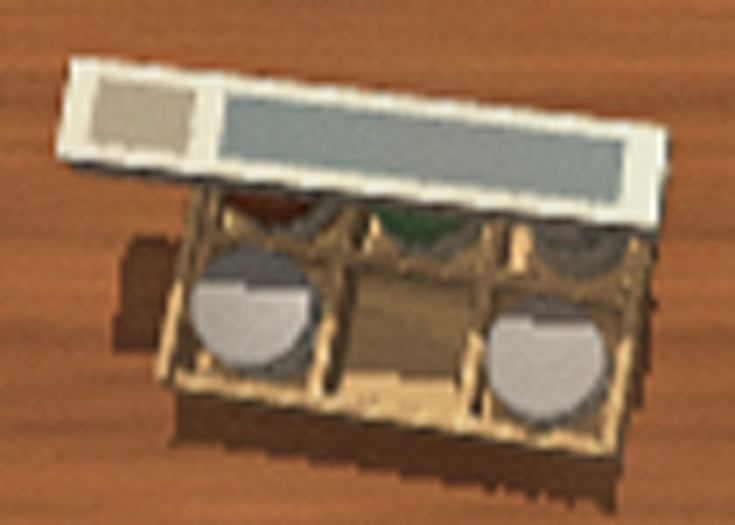

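View pics/cs.png

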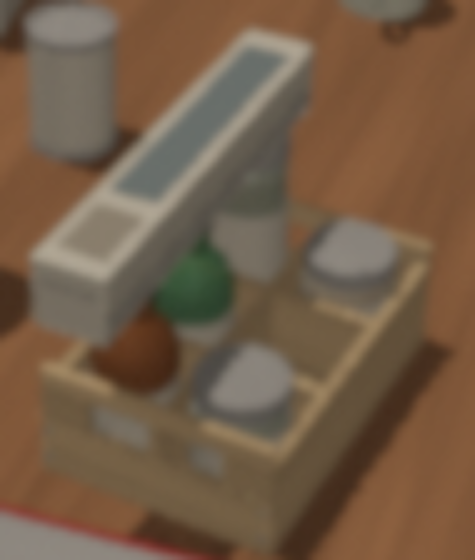

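```bash
cat > h.py <<'E'
import numpy as np
from rig import sense, eyes
from scipy.spatial.transform import Rotation as R
def pw(n,u,v,z):
    c=eyes.calibration(n);T=c["cam_to_world"]
    d=T[:3,:3]@[(u-c["cx"])/c["fx"],(v-c["cy"])/c["fy"],1];o=T[:3,3]
    return (o+d*(z-o[2])/d[2])
def wp(n,p):
    c=eyes.calibration(n);T=np.linalg.inv(c["cam_to_world"]);q=T[:3,:3]@np.array(p)+T[:3,3]
    return q[0]/q[2]*c["fx"]+c["cx"],q[1]/q[2]*c["fy"]+c["cy"]
def tool():
    s=sense();w,x,y,z=s["ee_rot"];return s,R.from_quat([x,y,z,w])
E
python3 - <<'E'
from h import *
t=lambda u,v,z:pw("top",155+(u+.5)/7-.5,185+(v+.5)/7-.5,z).round(1)
s=lambda u,v,z:pw("side",215+u/5-.4,190+v/5-.4,z).round(1)
C=[t(*p,210) for p in((70,60),(58,158),(667,128),(657,225))];print("carton",C,np.mean(C,0))
S=[s(*p,210) for p in((258,28),(312,48),(35,255),(105,285))];print("carton side",S,np.mean(S,0))
print("squat",t(250,308,85),t(545,360,85)," side",s(245,385,85),s(353,255,85))
print("caddy corners near",t(163,380,75),t(612,455,75),"side near-right",s(430,245,85))
a=.5*(t(250,308,85)+t(545,360,85));
for n in("top",):
  for u,v,z in((338*.667,228*.667-8,140),(425*.667,237*.667,110),(552*.667,305*.667,95),(207*.667,345*.667,141)):print(pw(n,u,v,z).round())
s,r=tool();print(r.as_matrix().round(3))
E
```

```text
carton [array([623.3, 298.9, 210. ]), array([573.7, 302.1, 210. ]), array([590.3,   1.6, 210. ]), array([541.8,   6. , 210. ])] [582.275 152.15  210.   ]
carton side [array([584.3,   0.7, 210. ]), array([540.8,  13.5, 210. ]), array([621.8, 300.2, 210. ]), array([572.9, 312.2, 210. ])] [579.95 156.65 210.  ]
squat [516.7 224.5  85. ] [489.9  67.5  85. ]  side [514.6 224.7  85. ] [488.8  68.1  85. ]
caddy corners near [479.4 270.7  75. ] [441.   31.8  75. ] side near-right [441.7  37.7  85. ]
[828.  97. 140.]
[ 784. -122.  110.]
[ 613. -438.   95.]
[503. 402. 141.]
[[ 0.964  0.266 -0.   ]
 [ 0.266 -0.964  0.001]
 [ 0.    -0.001 -1.   ]]
```

```bash
A='[[0.0335,-0.0287,-0.005,0,0,0,0.085],[0.0335,-0.0287,-0.005,0,0,0,0.085],[0.0335,-0.0287,-0.005,0,0,0,0.085]]'; 
python3 -m jog '[[0.0335,-0.0287,-0.005,0,0,0,0.085],[0.0335,-0.0287,-0.005,0,0,0,0.085],[0.0335,-0.0287,-0.005,0,0,0,0.085],[0.0335,-0.0287,-0.005,0,0,0,0.085],[0.0335,-0.0287,-0.005,0,0,0,0.085]]'
python3 -m jog '[[0.0335,-0.0287,-0.005,0,0,0,0.085],[0.0335,-0.0287,-0.005,0,0,0,0.085],[0.0335,-0.0287,-0.005,0,0,0,0.085],[0.0335,-0.0287,-0.005,0,0,0,0.085],[0.0335,-0.0287,-0.005,0,0,0,0.085]]'
python3 -m jog '[[0.0335,-0.0287,-0.005,0,0,0,0.085],[0.0335,-0.0287,-0.005,0,0,0,0.085],[0.0335,-0.0287,-0.005,0,0,0,0.085],[0.0335,-0.0287,-0.005,0,0,0,0.085],[0.0335,-0.0287,-0.005,0,0,0,0.085]]'
python3 -m jog '[[0.0335,-0.0287,-0.005,0,0,0,0.085],[0.0335,-0.0287,-0.005,0,0,0,0.085],[0.0335,-0.0287,-0.005,0,0,0,0.085]]'
python3 -m jog '[[0,0,0,0,0,-0.119,0.085],[0,0,0,0,0,-0.119,0.085],[0,0,0,0,0,-0.119,0.085],[0,0,0,0,0,-0.119,0.085],[0,0,0,0,0,-0.119,0.085]]'
python3 -m jog '[[0,0,0,0,0,-0.119,0.085],[0,0,0,0,0,-0.119,0.085],[0,0,0,0,0,-0.119,0.085],[0,0,0,0,0,-0.119,0.085],[0,0,0,0,0,-0.119,0.085]]'
python3 -m jog '[[0,0,0,0,0,0,0.085],[0,0,0,0,0,0,0.085]]'
cat >> h.py <<'E'
def go(target=None,ydir=None):
    s,r=tool();M=r.as_matrix();print("q",s["joints"].round(3),"t",s["time_s"],"F",s["force"].round(1));print(M.round(3),s["eef_pos"].round(1))
    if target is not None: print("tool shift mm",(M.T@(np.array(target)-s["eef_pos"])).round(1))
    print("yaw of tool y",np.degrees(np.arctan2(M[1,1],M[0,1])).round(2))
E
python3 - <<'E'
from h import *
go([582,152,180])
E
```

```text
time_s: 0.6
eef_pos: [263.4, -321.6, 267.3]
ee_rot: [-0.0, 0.991, 0.134, -0.0]
force: [0.6, -0.3, 0.3]
grip_width: 0.993
grip_force: 0.0
time_s: 1.1
eef_pos: [386.7, -138.7, 292.5]
ee_rot: [0.0, 0.991, 0.134, 0.0]
force: [0.3, -1.6, -0.0]
grip_width: 0.994
grip_force: 0.0
time_s: 1.6
eef_pos: [510.2, 44.2, 317.3]
ee_rot: [0.0, 0.991, 0.134, -0.0]
force: [1.3, -1.2, 0.3]
grip_width: 0.996
grip_force: 0.0
time_s: 1.9
eef_pos: [584.2, 153.8, 332.1]
ee_rot: [0.0, 0.991, 0.134, -0.0]
force: [-0.3, -0.8, 0.2]
grip_width: 0.993
grip_force: 0.0
time_s: 2.4
eef_pos: [583.5, 152.1, 331.8]
ee_rot: [-0.0, 0.907, 0.421, -0.0]
force: [-0.3, -0.0, -0.2]
grip_width: 0.997
grip_force: 0.0
time_s: 2.9
eef_pos: [583.5, 152.0, 331.9]
ee_rot: [-0.0, 0.744, 0.668, -0.0]
force: [-0.5, 0.9, 0.1]
grip_width: 0.997
grip_force: 0.0
time_s: 3.1
eef_pos: [583.5, 152.0, 332.0]
ee_rot: [-0.0, 0.747, 0.665, -0.0]
force: [-0.3, -1.1, -0.2]
grip_width: 0.99
grip_force: 0.0
q [ 0.061  0.455  1.066 -0.     1.621  0.176] t 3.1 F [-0.3 -1.1 -0.2]
[[ 0.115  0.993 -0.001]
 [ 0.993 -0.115 -0.   ]
 [-0.    -0.001 -1.   ]] [583.5 152.  332. ]
tool shift mm [ -0.2  -1.4 152. ]
yaw of tool y -6.6
```

```bash
python3 -m jog '[[0,-0.001,0.03,0,0,0,0.085],[0,0,0.03,0,0,0,0.085],[0,0,0.03,0,0,0,0.085],[0,0,0.03,0,0,0,0.085],[0,0,0.02,0,0,0,0.085]]'
python3 -m jog '[[0,0,0.012,0,0,0,0.085],[0,0,0,0,0,0,0.085],[0,0,0,0,0,0,0.06],[0,0,0,0,0,0,0.055],[0,0,0,0,0,0,0.045]]' 50
python3 -m jog '[[0,0,0,0,0,0,0.04],[0,0,0,0,0,0,0.04],[0,0,0,0,0,0,0.04]]'
python3 -m jog '[[0,0,-0.005,0,0,0,0.04],[0,0,-0.01,0,0,0,0.04],[0,0,-0.02,0,0,0,0.04],[0,0,-0.03,0,0,0,0.04],[0,0,-0.03,0,0,0,0.04]]'
python3 - <<'E'
from h import *
import cv2
go([470,-150,250])
im=eyes.capture("side");cv2.imwrite("pics/s1.png",cv2.resize(im[120:320,160:420,::-1],None,fx=3,fy=3,interpolation=cv2.INTER_CUBIC))
E
```

```text
time_s: 3.6
eef_pos: [581.8, 152.1, 190.0]
ee_rot: [-0.001, 0.747, 0.665, -0.001]
force: [1.0, 0.6, 0.5]
grip_width: 0.994
grip_force: 0.0
time_s: 4.1
eef_pos: [582.8, 152.2, 181.6]
ee_rot: [0.0, 0.746, 0.666, 0.001]
force: [-2.2, -0.8, 3.2]
grip_width: 0.581
grip_force: 51.9
time_s: 4.4
eef_pos: [582.8, 152.3, 181.6]
ee_rot: [0.0, 0.746, 0.666, 0.001]
force: [-2.2, 0.6, 6.4]
grip_width: 0.581
grip_force: 52.4
time_s: 4.9
eef_pos: [582.3, 152.1, 276.6]
ee_rot: [-0.0, 0.746, 0.666, -0.0]
force: [2.0, 0.4, -4.0]
grip_width: 0.581
grip_force: 52.7
q [ 0.061  0.468  1.187 -0.     1.488  0.173] t 4.9 F [ 2.   0.4 -4. ]
[[ 0.112  0.994 -0.001]
 [ 0.994 -0.112 -0.   ]
 [-0.    -0.001 -1.   ]] [582.3 152.1 276.6]
tool shift mm [-312.8  -77.8   26.7]
yaw of tool y -6.42
```

View pics/s1.png

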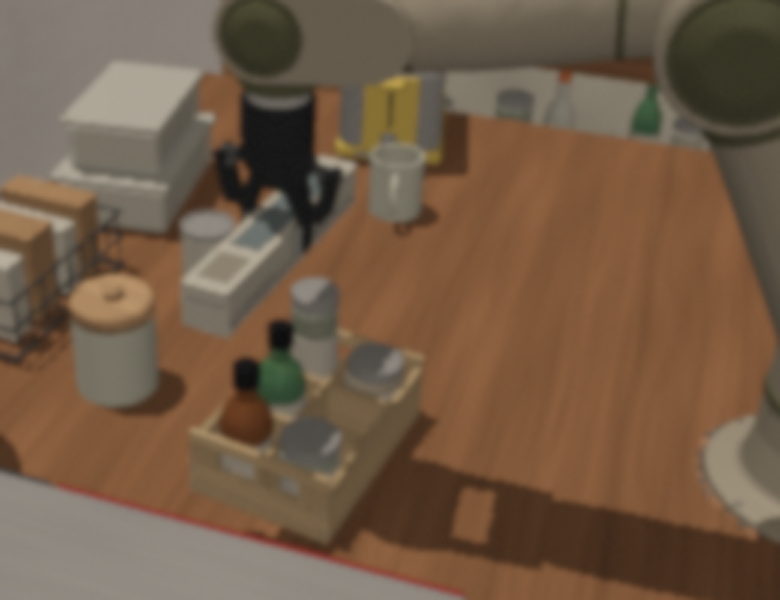

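```bash
python3 -m jog '[[-0.015,-0.004,0,0,0,0,0.04],[-0.0313,-0.0078,0,0,0,0,0.04],[-0.0313,-0.0078,0,0,0,0,0.04],[-0.0313,-0.0078,0,0,0,0,0.04],[-0.0313,-0.0078,0,0,0,0,0.04]]'
python3 -m jog '[[-0.0313,-0.0078,0,0,0,0,0.04],[-0.0313,-0.0078,0,0,0,0,0.04],[-0.0313,-0.0078,0,0,0,0,0.04],[-0.0313,-0.0078,0,0,0,0,0.04],[-0.0313,-0.0078,0,0,0,0,0.04]]'
python3 -m jog '[[-0.0157,-0.0039,0,0,0,0,0.04],[0,0,0,0,0,0.059,0.04],[0,0,0,0,0,0.14,0.04],[0,0,0,0,0,0.14,0.04],[0,0,0,0,0,0.14,0.04]]'
python3 -m jog '[[0,0,0,0,0,0.14,0.04],[0,0,0,0,0,0.14,0.04],[0,0,0,0,0,0.14,0.04],[0,0,0,0,0,0.14,0.04],[0,0,0,0,0,0.14,0.04]]'
python3 -m jog '[[0,0,0,0,0,0.14,0.04],[0,0,0,0,0,0.14,0.04],[0,0,0.03,0,0,0,0.04],[0,0,0.04,0,0,0,0.04],[0,0,0.04,0,0,0,0.04]]'
python3 -m jog '[[0,0,0.04,0,0,0,0.04],[0,0,0.03,0,0,0,0.04],[0,0,0.02,0,0,0,0.04],[0,0,0,0,0,0,0.04],[0,0,0,0,0,0,0.04]]'
python3 - <<'E'
from h import *
import cv2
go([470,-150,22.5])
im=eyes.capture("top");cv2.imwrite("pics/t1.png",cv2.resize(im[130:330,150:410,::-1],None,fx=3,fy=3,interpolation=cv2.INTER_CUBIC))
E
```

```text
time_s: 5.45
eef_pos: [531.2, 15.7, 275.2]
ee_rot: [-0.0, 0.746, 0.666, -0.0]
force: [0.2, -0.2, -3.7]
grip_width: 0.582
grip_force: 53.0
time_s: 5.95
eef_pos: [475.0, -135.5, 275.3]
ee_rot: [0.0, 0.746, 0.666, 0.0]
force: [1.6, -0.7, -2.8]
grip_width: 0.579
grip_force: 53.0
time_s: 6.45
eef_pos: [469.9, -149.6, 275.2]
ee_rot: [-0.0, 0.884, 0.468, -0.0]
force: [0.3, 0.0, -3.8]
grip_width: 0.584
grip_force: 52.9
time_s: 6.95
eef_pos: [469.9, -149.5, 275.2]
ee_rot: [-0.0, 0.991, 0.137, -0.0]
force: [0.5, -0.3, -2.9]
grip_width: 0.576
grip_force: 52.9
time_s: 7.45
eef_pos: [470.0, -149.5, 164.3]
ee_rot: [0.0, 1.0, -0.0, 0.001]
force: [0.5, 0.2, -4.4]
grip_width: 0.576
grip_force: 53.0
time_s: 7.95
eef_pos: [470.4, -149.8, 76.0]
ee_rot: [0.0, 1.0, -0.0, 0.0]
force: [-0.1, 0.1, -3.4]
grip_width: 0.581
grip_force: 53.4
q [-0.546  0.45   1.786  0.     0.904  1.025] t 7.95 F [-0.1  0.1 -3.4]
[[ 1.    -0.     0.001]
 [-0.    -1.    -0.   ]
 [ 0.001  0.    -1.   ]] [ 470.4 -149.8   76. ]
tool shift mm [-0.4  0.2 53.5]
yaw of tool y -90.01
```

View pics/t1.png

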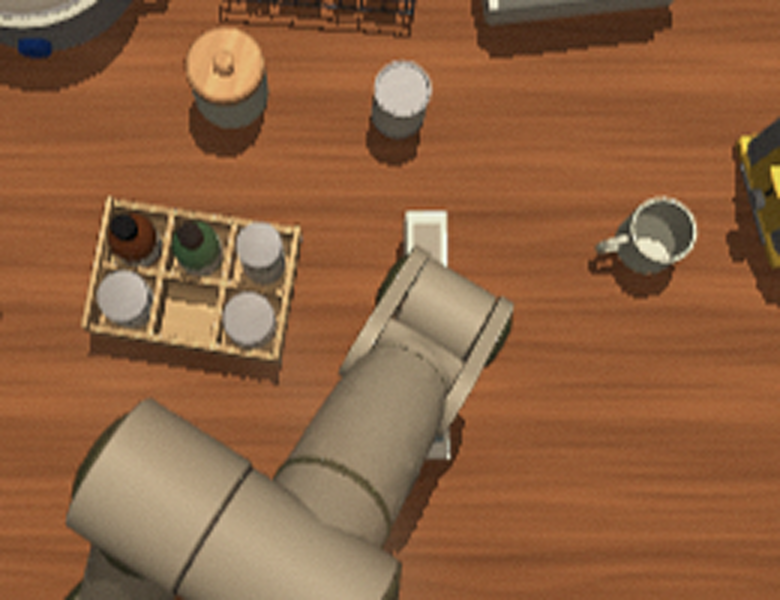

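```bash
python3 -m jog '[[0,0,0.025,0,0,0,0.04],[0,0,0.015,0,0,0,0.04],[0,0,0.007,0,0,0,0.04],[0,0,0.004,0,0,0,0.04],[0,0,0,0,0,0,0.04]]'
python3 -m jog '[[0,0,0.001,0,0,0,0.04],[0,0,0.001,0,0,0,0.04],[0,0,0,0,0,0,0.04]]'
python3 - <<'E'
from h import *
go([470,-150,22.5])
for du in(0,):
  print("jar top",pw("top",236.2,210.8,160),"side",pw("side",264.5,216.8,160))
E
```

```text
time_s: 8.5
eef_pos: [470.4, -149.8, 24.9]
ee_rot: [0.0, 1.0, -0.0, 0.0]
force: [-0.2, 0.5, -4.0]
grip_width: 0.58
grip_force: 53.4
time_s: 8.8
eef_pos: [470.2, -149.6, 22.6]
ee_rot: [0.0, 1.0, -0.0, 0.0]
force: [0.1, -0.2, -4.4]
grip_width: 0.582
grip_force: 53.4
q [-0.546  0.545  1.816  0.     0.78   1.025] t 8.8 F [ 0.1 -0.2 -4.4]
[[ 1. -0.  0.]
 [-0. -1. -0.]
 [ 0.  0. -1.]] [ 470.2 -149.6   22.6]
tool shift mm [-0.2  0.4  0.1]
yaw of tool y -90.01
jar top [571.07137417  51.08511506 160.        ] side [568.87359949  61.08413866 160.        ]
```

```bash
python3 -m jog '[[0,0,0.001,0,0,0,0.04],[0,0,0.0005,0,0,0,0.04],[0,0,0,0,0,0,0.04]]'
python3 -m jog '[[0,0,0.0005,0,0,0,0.04],[0,0,0.0005,0,0,0,0.04],[0,0,0,0,0,0,0.04]]'
```

```text
time_s: 9.1
eef_pos: [470.2, -149.7, 21.6]
ee_rot: [0.0, 1.0, -0.0, 0.0]
force: [-3.0, 1.2, 6.3]
grip_width: 0.578
grip_force: 54.5
time_s: 9.4
eef_pos: [470.2, -149.6, 21.5]
ee_rot: [0.0, 1.0, 0.0, 0.0]
force: [-8.6, 4.8, 19.4]
grip_width: 0.581
grip_force: 56.2
```

```bash
python3 -m jog '[[0,0,-0.001,0,0,0,0.06],[0,0,0,0,0,0,0.075],[0,0,0,0,0,0,0.085],[0,0,0,0,0,0,0.085]]'
python3 -m jog '[[0,0,-0.02,0,0,0,0.085],[0,0,-0.03,0,0,0,0.085],[0,0,-0.05,0,0,0,0.085],[0,0,-0.05,0,0,0,0.085],[0,0,-0.05,0,0,0,0.085]]'
python3 -m jog '[[0,0,-0.05,0,0,0,0.085],[0,0,-0.04,0,0,0,0.085]]'
python3 - <<'E'
from h import *
import cv2
go([450,-149,310])
im=eyes.capture("side");cv2.imwrite("pics/s2.png",cv2.resize(im[150:350,200:460,::-1],None,fx=3,fy=3,interpolation=cv2.INTER_CUBIC))
E
```

```text
time_s: 9.8
eef_pos: [470.1, -149.6, 20.7]
ee_rot: [-0.0, 1.0, -0.0, -0.0]
force: [-0.1, -0.5, -0.1]
grip_width: 1.0
grip_force: 0.0
time_s: 10.3
eef_pos: [469.7, -149.4, 222.8]
ee_rot: [-0.0, 1.0, -0.0, -0.0]
force: [0.6, -1.0, 0.3]
grip_width: 0.996
grip_force: 0.0
time_s: 10.5
eef_pos: [470.0, -149.5, 313.9]
ee_rot: [0.001, 1.0, -0.0, 0.001]
force: [0.9, -0.5, 0.2]
grip_width: 0.995
grip_force: 0.0
q [-0.546  0.197  1.461  0.     1.481  1.025] t 10.5 F [ 0.9 -0.5  0.2]
[[ 1.    -0.     0.002]
 [-0.    -1.    -0.001]
 [ 0.002  0.001 -1.   ]] [ 470.  -149.5  313.9]
tool shift mm [-20.   -0.5   3.8]
yaw of tool y -90.01
```

View pics/s2.png

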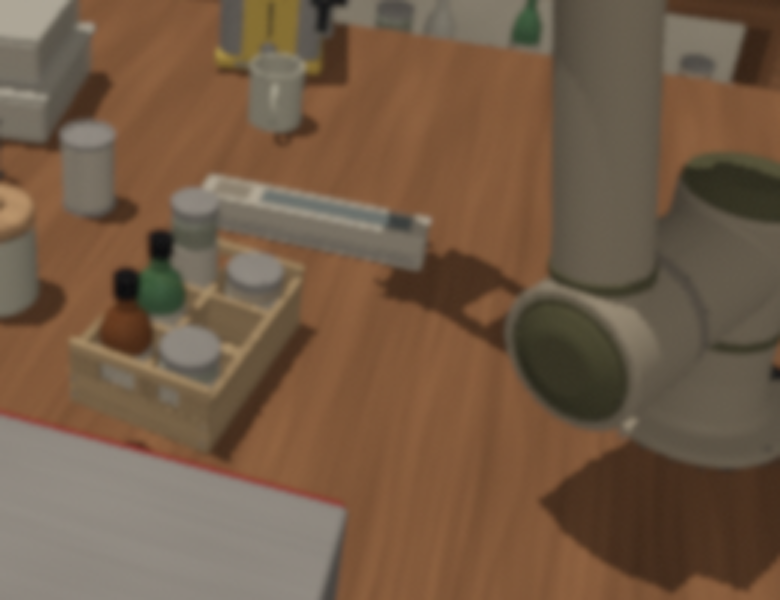

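Run:
```python
from h import *
import cv2
a=eyes.capture("top")[195:232,220:262];b=eyes.capture("side")[200:252,245:285]
f=lambda i,h:cv2.resize(i,(int(i.shape[1]*h/i.shape[0]),h),interpolation=cv2.INTER_CUBIC)
m=np.hstack([cv2.resize(a,None,fx=9,fy=9,interpolation=cv2.INTER_CUBIC)[:333],np.zeros((333,10,3),np.uint8),cv2.resize(b,None,fx=9,fy=9,interpolation=cv2.INTER_CUBIC)[:333]])
for (n,o,x0) in(("top",(220,195),0),("side",(245,200),388)):
  for (X,Y),c in(((569,53.7),(255,0,0)),((571,51),(0,255,0)),((569,61),(0,0,255))):
    p=np.array([[X+28*np.cos(t),Y+28*np.sin(t),160] for t in np.linspace(0,6.283,40)])
    q=np.array([wp(n,i) for i in p]);q=((q-o+.5)*9+[x0,0]).astype(int)
    cv2.polylines(m,[q],True,c,1)
print(m.shape);cv2.imwrite("pics/j.png",m[:,:,::-1])
```

```text
(333, 748, 3)
```

View pics/j.png

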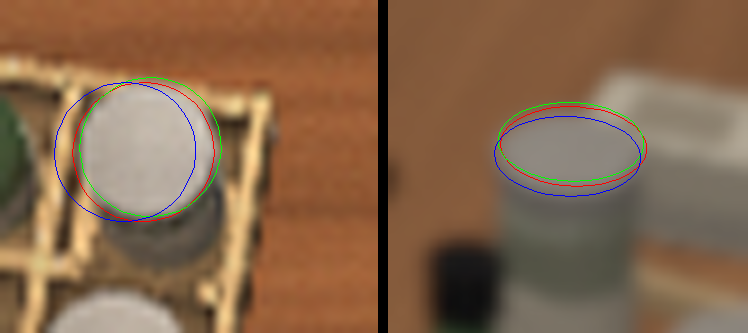

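```bash
python3 -m jog '[[0.0198,-0.0409,0,0,0,0,0.085],[0.0198,-0.0409,0,0,0,0,0.085],[0.0198,-0.0409,0,0,0,0,0.085],[0.0198,-0.0409,0,0,0,0,0.085],[0.0198,-0.0409,0,0,0,0,0.085]]'
python3 -m jog '[[0,0,0,0,0,-0.143,0.085],[0,0,0,0,0,-0.143,0.085],[0,0,0,0,0,-0.143,0.085],[0,0,0,0,0,-0.143,0.085],[0,0,0,0,0,-0.143,0.085]]'
python3 -m jog '[[0,0,0,0,0,-0.143,0.085],[0,0,0,0,0,-0.143,0.085],[0,0,0,0,0,-0.143,0.085],[0,0,0,0,0,-0.143,0.085],[0,0,0,0,0,-0.143,0.085]]'
python3 -m jog '[[0,0,0,0,0,-0.141,0.085],[0,0,0,0,0,0,0.085]]'
python3 - <<'E'
from h import *
go([569,55,114])
E
```

```text
time_s: 11.15
eef_pos: [569.3, 56.7, 308.8]
ee_rot: [-0.0, 1.0, -0.0, -0.002]
force: [-0.2, -0.4, 0.2]
grip_width: 0.992
grip_force: 0.0
time_s: 11.65
eef_pos: [568.8, 55.0, 308.7]
ee_rot: [-0.001, 0.936, 0.353, -0.001]
force: [-0.0, -0.7, -0.6]
grip_width: 0.996
grip_force: 0.0
time_s: 12.15
eef_pos: [568.8, 54.9, 308.7]
ee_rot: [-0.001, 0.753, 0.658, -0.001]
force: [0.1, 0.1, -0.3]
grip_width: 0.993
grip_force: 0.0
time_s: 12.35
eef_pos: [568.8, 54.9, 309.0]
ee_rot: [-0.001, 0.707, 0.708, -0.001]
force: [-0.2, -0.0, -0.1]
grip_width: 0.993
grip_force: 0.0
q [-0.109  0.384  1.226  0.     1.534 -0.11 ] t 12.35 F [-0.2 -0.  -0.1]
[[-0.001  1.    -0.003]
 [ 1.     0.001  0.   ]
 [ 0.    -0.003 -1.   ]] [568.8  54.9 309. ]
tool shift mm [  0.    0.8 195. ]
yaw of tool y 0.07
```

```bash
python3 -m jog '[[0,0,0.04,0,0,0,0.085],[0,0,0.04,0,0,0,0.085],[0,0,0.03,0,0,0,0.085],[0,0,0.025,0,0,0,0.085],[0,0,0,0,0,0,0.085]]' 90
python3 -m jog '[[0,0,0.02,0,0,0,0.085],[0,0,0.02,0,0,0,0.085],[0,0,0.015,0,0,0,0.085],[0,0,0.005,0,0,0,0.085],[0,0,0,0,0,0,0.085]]'
python3 -m jog '[[0,0,0,0,0,0,0.07],[0,0,0,0,0,0,0.06],[0,0,0,0,0,0,0.055],[0,0,0,0,0,0,0.05],[0,0,0,0,0,0,0.045]]'
python3 -m jog '[[0,0,0,0,0,0,0.045],[0,0,0,0,0,0,0.045],[0,0,0,0,0,0,0.045]]'
```

```text
time_s: 12.85
eef_pos: [567.1, 55.0, 171.7]
ee_rot: [-0.003, 0.708, 0.706, -0.003]
force: [-0.3, -0.9, 1.4]
grip_width: 0.993
grip_force: 0.0
time_s: 13.35
eef_pos: [569.2, 54.9, 116.1]
ee_rot: [-0.0, 0.708, 0.707, -0.0]
force: [-0.0, -0.6, -0.0]
grip_width: 0.992
grip_force: 0.0
time_s: 13.85
eef_pos: [569.4, 54.9, 117.2]
ee_rot: [0.001, 0.707, 0.707, 0.0]
force: [-2.3, 0.6, 7.7]
grip_width: 0.644
grip_force: 92.5
time_s: 14.15
eef_pos: [569.4, 54.9, 117.2]
ee_rot: [0.001, 0.707, 0.707, 0.0]
force: [-2.1, 0.2, 8.5]
grip_width: 0.634
grip_force: 92.5
```

```bash
python3 -m jog '[[0,0,-0.005,0,0,0,0.045],[0,0,-0.01,0,0,0,0.045],[0,0,-0.02,0,0,0,0.045],[0,0,-0.03,0,0,0,0.045],[0,0,-0.03,0,0,0,0.045]]'
python3 -m jog '[[0,0,-0.03,0,0,0,0.045],[0,0,-0.03,0,0,0,0.045],[0,0,-0.03,0,0,0,0.045],[0,0,-0.03,0,0,0,0.045],[0,0,-0.03,0,0,0,0.045]]'
python3 -m jog '[[0,0,-0.03,0,0,0,0.045],[0,0,-0.02,0,0,0,0.045],[0,0,-0.005,0,0,0,0.045],[0,0,0,0,0,0,0.045]]'
python3 - <<'E'
from h import *
import cv2
go()
im=eyes.capture("side");cv2.imwrite("pics/s3.png",cv2.resize(im[60:320,140:400,::-1],None,fx=2,fy=2,interpolation=cv2.INTER_CUBIC))
E
```

```text
time_s: 14.65
eef_pos: [568.8, 55.0, 212.1]
ee_rot: [-0.0, 0.707, 0.707, -0.0]
force: [1.3, 0.7, -3.6]
grip_width: 0.639
grip_force: 94.4
time_s: 15.15
eef_pos: [568.6, 55.0, 362.5]
ee_rot: [-0.0, 0.707, 0.707, -0.0]
force: [-0.2, 0.3, -4.5]
grip_width: 0.639
grip_force: 94.4
time_s: 15.55
eef_pos: [569.0, 54.9, 415.9]
ee_rot: [0.0, 0.707, 0.707, 0.0]
force: [0.0, -0.5, -3.3]
grip_width: 0.64
grip_force: 94.5
q [-0.109  0.382  0.962  0.     1.798 -0.109] t 15.55 F [ 0.  -0.5 -3.3]
[[-0.  1.  0.]
 [ 1.  0. -0.]
 [-0.  0. -1.]] [569.   54.9 415.9]
yaw of tool y 0.0
```

View pics/s3.png

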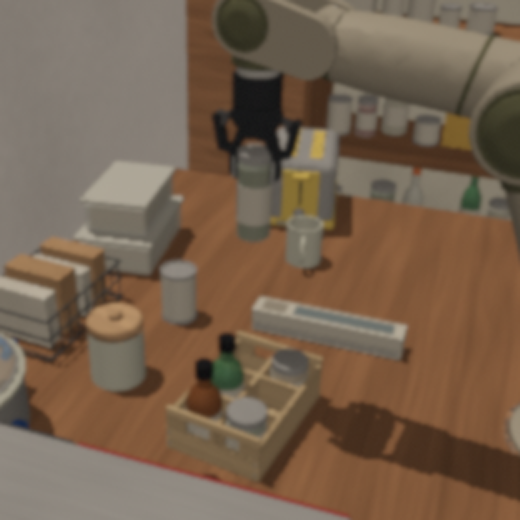

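Run:
```python
from h import *
from scipy.optimize import least_squares
D=[(.3135,1.4984,139.4,-506,241.8),(.455,1.066,583.5,152,332),(.468,1.187,582.3,152.1,276.6),(.545,1.816,470.2,-149.6,22.6),(.382,.962,569,54.9,415.9),(.197,1.461,470,-149.5,313.9),(.384,1.226,568.8,54.9,309),(.45,1.786,470.4,-149.8,76)]
D=np.array(D);q2=D[:,0];q23=q2+D[:,1]
def f(p):
    a,d,e,k,o,c=p;r=np.sqrt(D[:,2]**2+D[:,3]**2-o*o)
    return np.r_[a*np.sin(q2)+d*np.sin(q23)+e*np.cos(q23)+c-r, k+a*np.cos(q2)+d*np.cos(q23)-e*np.sin(q23)-D[:,4]]
s=least_squares(f,[450,400,0,-100,116,0]);print(s.x.round(1),abs(s.fun).max())
a,d,e,k,o,c=s.x
L=260
for pitch in(0,10,15,20):      # tool below horizontal
  for x in range(350,800,50):
    for z in range(300,650,50):
      b=np.radians(pitch)
      g=least_squares(lambda q:[a*np.sin(q[0])+d*np.sin(q[0]+q[1])+e*np.cos(q[0]+q[1])+c+L*np.cos(b)-x,k+L+a*np.cos(q[0])+d*np.cos(q[0]+q[1])-e*np.sin(q[0]+q[1])-L*np.sin(b)-z],[.3,1.2],bounds=([-.97,.19],[2.17,2.56]))
      q5=np.pi/2+b-g.x.sum()
      if g.cost<1 and q5>.1: print(pitch,x,z,g.x.round(2),q5.round(2))
```

```text
[439.9 397.9  40.2 -42.7 142.7  -7.1] 0.37858194035857196
0 350 550 [-0.76  2.2 ] 0.13
0 350 600 [-0.75  2.07] 0.25
0 400 600 [-0.61  2.02] 0.16
10 350 450 [-0.74  2.33] 0.16
10 350 500 [-0.75  2.2 ] 0.29
10 350 550 [-0.74  2.08] 0.41
10 350 600 [-0.71  1.94] 0.51
10 400 500 [-0.6   2.16] 0.19
10 400 550 [-0.6   2.03] 0.31
10 400 600 [-0.59  1.9 ] 0.43
10 450 500 [-0.45  2.09] 0.11
10 450 550 [-0.47  1.98] 0.24
10 450 600 [-0.47  1.85] 0.36
10 500 550 [-0.34  1.9 ] 0.18
10 500 600 [-0.34  1.78] 0.31
10 550 550 [-0.22  1.82] 0.15
10 550 600 [-0.23  1.7 ] 0.27
10 600 550 [-0.1   1.72] 0.13
10 600 600 [-0.11  1.6 ] 0.25
10 650 550 [0.01 1.61] 0.12
10 650 600 [0.  1.5] 0.25
10 700 550 [0.13 1.49] 0.13
10 700 600 [0.12 1.38] 0.25
10 750 550 [0.24 1.36] 0.15
10 750 600 [0.23 1.24] 0.27
15 350 400 [-0.7   2.39] 0.15
15 350 450 [-0.73  2.27] 0.29
15 350 500 [-0.73  2.14] 0.42
15 350 550 [-0.71  2.01] 0.53
15 350 600 [-0.69  1.88] 0.64
15 400 450 [-0.57  2.22] 0.19
15 400 500 [-0.59  2.1 ] 0.32
15 400 550 [-0.58  1.97] 0.45
15 400 600 [-0.57  1.84] 0.56
15 450 450 [-0.42  2.15] 0.11
15 450 50
[... 1070 characters left out ...]
72] 0.63
20 500 450 [-0.29  2.01] 0.2
20 500 500 [-0.31  1.9 ] 0.33
20 500 550 [-0.32  1.78] 0.46
20 500 600 [-0.31  1.65] 0.58
20 550 450 [-0.16  1.92] 0.16
20 550 500 [-0.19  1.81] 0.3
20 550 550 [-0.2   1.69] 0.43
20 550 600 [-0.19  1.56] 0.55
20 600 450 [-0.04  1.81] 0.15
20 600 500 [-0.07  1.71] 0.28
20 600 550 [-0.08  1.6 ] 0.41
20 600 600 [-0.08  1.47] 0.53
20 650 450 [0.07 1.7 ] 0.15
20 650 500 [0.04 1.6 ] 0.28
20 650 550 [0.03 1.49] 0.4
20 650 600 [0.03 1.36] 0.53
20 700 450 [0.18 1.57] 0.17
20 700 500 [0.15 1.47] 0.29
20 700 550 [0.14 1.36] 0.42
20 700 600 [0.15 1.23] 0.54
20 750 450 [0.29 1.43] 0.2
20 750 500 [0.27 1.33] 0.32
20 750 550 [0.26 1.22] 0.44
20 750 600 [0.27 1.09] 0.57
```

```bash
python3 -m jog '[[0.02,0,0,0,0,0,0.045],[0.02,0,0,0,0,0,0.045],[0.0215,0,0,0,0,0,0.045],[0,0,0,-0.05,0,0,0.045],[0,0,0,-0.1,0,0,0.045]]'
python3 -m jog '[[0,0,0,-0.1,0,0,0.045],[0,0,0,-0.1,0,0,0.045],[0,0,0,-0.1,0,0,0.045],[0,0,0,-0.1,0,0,0.045],[0,0,0,-0.1,0,0,0.045]]'
python3 -m jog '[[0,0,0,-0.1,0,0,0.045],[0,0,0,-0.035,0,0,0.045],[0,0,0,0,0,0,0.045]]'
python3 - <<'E'
from h import *
go([590,117,560])
E
```

```text
time_s: 16.1
eef_pos: [569.6, 116.9, 413.2]
ee_rot: [0.052, 0.705, 0.705, 0.052]
force: [0.1, -0.4, -4.6]
grip_width: 0.639
grip_force: 95.0
time_s: 16.6
eef_pos: [568.3, 116.4, 414.0]
ee_rot: [0.226, 0.67, 0.67, 0.226]
force: [-0.1, -0.4, -3.7]
grip_width: 0.638
grip_force: 94.5
time_s: 16.9
eef_pos: [567.8, 116.5, 413.4]
ee_rot: [0.269, 0.654, 0.654, 0.269]
force: [0.2, 0.5, -3.7]
grip_width: 0.641
grip_force: 94.8
q [ 0.     0.     1.607 -0.     0.754  0.   ] t 16.9 F [ 0.2  0.5 -3.7]
[[-0.     0.71   0.704]
 [ 1.     0.     0.   ]
 [-0.     0.704 -0.71 ]] [567.8 116.5 413.4]
tool shift mm [  0.5 118.9 -88.5]
yaw of tool y 0.01
```

```bash
python3 -m jog '[[0,0.02,-0.015,0,0,0,0.045],[0,0.03,-0.022,0,0,0,0.045],[0,0.03,-0.022,0,0,0,0.045],[0,0.025,-0.019,0,0,0,0.045],[0,0.014,-0.01,0,0,0,0.045]]'
python3 -m jog '[[0,0,0,-0.05,0,0,0.045],[0,0,0,-0.09,0,0,0.045],[0,0,0,-0.09,0,0,0.045],[0,0,0,-0.09,0,0,0.045],[0,0,0,-0.09,0,0,0.045]]'
python3 -m jog '[[0,0,0,-0.09,0,0,0.045],[0,0,0,-0.09,0,0,0.045],[0,0,0,-0.04,0,0,0.045],[0,0,0,0,0,0,0.045]]'
python3 -m jog '[[0,0,0,0,0,0,0.045],[0,0,0,0,0,0,0.045],[0,0,0,0,0,0,0.045]]'
python3 - <<'E'
from h import *
import cv2
go([590,117,560])
im=eyes.capture("side");cv2.imwrite("pics/s4.png",im[:,:,::-1])
E
```

```text
time_s: 17.4
eef_pos: [591.3, 116.3, 564.2]
ee_rot: [0.271, 0.653, 0.653, 0.271]
force: [0.1, -0.4, -3.4]
grip_width: 0.641
grip_force: 95.1
time_s: 17.9
eef_pos: [591.0, 116.4, 561.0]
ee_rot: [0.398, 0.585, 0.585, 0.398]
force: [0.3, 0.4, -3.2]
grip_width: 0.639
grip_force: 95.7
time_s: 18.3
eef_pos: [591.3, 116.4, 559.4]
ee_rot: [0.458, 0.539, 0.539, 0.458]
force: [0.9, -0.2, -3.5]
grip_width: 0.633
grip_force: 95.8
time_s: 18.6
eef_pos: [591.2, 116.4, 562.5]
ee_rot: [0.459, 0.537, 0.537, 0.459]
force: [-0.7, -0.3, -2.8]
grip_width: 0.638
grip_force: 95.8
q [ 0.    -0.109  1.675 -0.002  0.161  0.002] t 18.6 F [-0.7 -0.3 -2.8]
[[ 0.     0.155  0.988]
 [ 1.    -0.    -0.   ]
 [ 0.     0.988 -0.155]] [591.2 116.4 562.5]
tool shift mm [ 0.6 -2.6 -0.8]
yaw of tool y -0.0
```

View pics/s4.png

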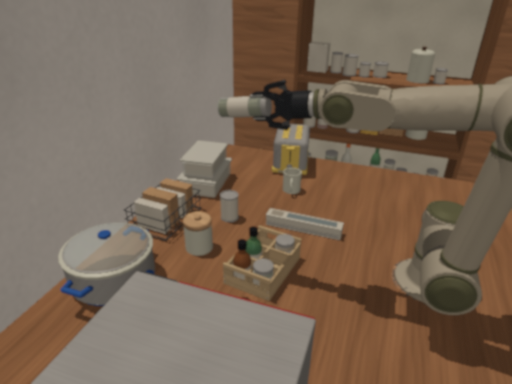

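The jar, at about (240,105), is held nearly level. It is tilted 81° from upright, with its base facing +x, well clear of everything. The carton lies flat on the table, and the bottles and squat jars have not moved. I'm handing it in.

```bash
python3 -m jog '[[0,0,0,0,0,0,0.045],[0,0,0,0,0,0,0.045],[0,0,0,0,0,0,0.045]]'; python3 -c "
from rig import *
print(abs(sense()['dq']).max());print(finish_job())"
```

```text
time_s: 18.95
eef_pos: [591.1, 116.4, 562.2]
ee_rot: [0.46, 0.537, 0.537, 0.46]
force: [-0.2, -0.0, -3.1]
grip_width: 0.639
grip_force: 95.8
0.002008339127707592
the job is handed in; nothing more can be done
None
```

I handed the job in at about 19 s: the carton is lying flat on the clear table, and the jar is held steady about 56 cm up, tipped 81° from upright, with its base facing straight across (+x); nothing else was moved.

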